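Post the banded cigar through the drop box flap

ROBOT

A 6-joint arm with a two-finger parallel gripper is mounted at the origin on a cart in front of the work surface, level with it; the furniture and walls round the work are solid. World frame = base frame: x ahead of the robot, y to its left, z up, the work surface at z = 0. Lengths are in mm, angles in rad, forces in N, time in s.
With the tool pointing down it reaches from about 350 to 850 mm from the base axis. Payload 8.1 kg.
Tool frame: the origin (TCP) lies on the centre line of the jaws, within the pads' length; the fingertips stand 19 mm ahead of it and the grasp point (between the pads) is the TCP; y points along the fingers, z is the direction in which the jaws open and shut, and the axes are right-handed (so a half turn about y gives the same grasp; the last joint's range is limited). The gripper opens to 85 mm and grips with 20 to 120 N. Pads are 22 mm wide; open, the fingers measure 114 mm over their backs; the gripper's body (76 mm by 85 mm) begins 54 mm behind the grasp point. The pads swing forward as they close: fully open they stand 13 mm farther back than shut.
Start: joints at [1.141, 0.13, 1.488, -0, 1.523, -0.085], TCP at [202.784, 564.698, 250.292] pointing down, gripper open.
Joint ranges: [-2.96, 2.96], [-0.89, 2.26], [0.02, 2.5], [-1.34, 4.48], [0, 2.73], [-2.66, 2.66]. Speed limits (rad/s): [2.39, 2.39, 2.79, 3.14, 3.14, 3.14].

INTERFACE

Orientations are given as a 3x3 rotation matrix whose columns are the frame's x, y, z axes.
In Python, from cell import get_state, read_camera, camera_params, sign_off, trace gives the robot as it stands.
- The arm moves only by the tool carry_out, never from a script. Its argument "motion" is a list of rows, each an object of numbers: "dx", "dy", "dz": the shift along the world's x, y, z in cm; "twist": the turn about the world's z in degrees. In form: [{"dx": .., "dy": .., "dz": .., "twist": ..}, ...]. A call has 1 to 20 rows; each row shifts and turns the pose as measured when the row begins; what a row does not reach is not made up. A row lasts 1/12 s, in which the tool goes at most 41.7 mm and 7.16 degrees, less where a joint would pass 70% of its speed; a pose out of reach is approached as far as the arm can. A call is refused whole if a number of a shift passes 4.17 or a number of a turn 7.16, either way. A call with a gripper value outside its range is refused whole. "fingers" is the closure in counts, from 0 (fully open) to 255 (shut), set as the call begins (left out, the last holds). The fingers move at their own pace and stop on an object; the grip force is fixed at half the most. Time passes only in rows, so rows that do not move let the fingers close. It gives the time, the measured TCP pose, the force and the opening at its end, in the units of the state.
- get_state(): the state, without advancing time (a new reading comes with each control period).
- read_camera(name): name is "scene" or "top" or "wrist"; returns the picture (480x640x3 uint8, blue, green, red); there is no depth.
- camera_params(name): a dict with "fx", "fy", "cx", "cy" (pixels), "dist_coeffs" ([k1, k2, p1, p2, k3] as OpenCV has them; the pictures are not rectified), "camera_from_world" (4x4, takes a point from world to camera coordinates); the wrist camera has in their place "tool_from_camera" (4x4, takes a point from camera to tool coordinates, whose origin is the TCP and whose axes are the tool frame's). Camera axes: x right, y down, z forward; pixel columns grow to the right and rows downward; lengths in mm; the calibration is good to about 2 mm. A picture is of the moment at which its call begins: read the wrist's pose just before it. camera_params takes no time and is no camera call.
- sign_off(): hands the job in, once; it reports no verdict.
Trained networks look in the newest picture that a camera, given by its name, has taken for a name from the list of things; names that differ only in an ending like _2 or _b are one class to them, and where a whole thing is asked for, a point or a joint stands for the part that bears it (a point fixed in the world has none). Each returns a list of dicts, best first, with "score" (0 to 1); they miss things now and then, are a little off and sometimes report something else, mostly with a low value. They report only what shows in the picture. A call takes as long as a camera call.
- trace(camera, name): "mask" (480x640 bool, what is visible of it) and "box" ([left, top, width, height] in pixels, round what is visible of it).
The state is a dict: "t": time; "qpos": joint angles; "joint_vel": joint speeds; "effort": joint torques, N m; "eef_pos": TCP position; "eef_rot": TCP orientation; "wrist_force": force on the tool from outside, world axes, zero at the start; "wrist_torque": the same for the moment, N m; "gripper_width": finger opening in mm.
Only numpy, scipy, OpenCV 4.12 (cv2) and the standard library are available. Lean on these libraries where they do the work, as an engineer would, in place of code of your own. Each camera call takes 0.05 s, during which the arm holds its last target. There are 200 camera calls.

TASK

On the deck of the wooden drop box lies a cigar with red bands. With a fingertip push the box's self-closing metal flap open, and while you keep it open push the cigar off the deck into the box with your other finger, then let the flap close and leave everything clear. Do not pick the cigar up and do not ram the flap open with it; leave the other things on the bench where they are.

Things in the scene. Friction and masses are not known exactly. Their poses are not given: they have to be found in the camera images.
- dropbox: fixed wooden box on the bench, 205 mm deep (its x from -85 to +120), 196 mm wide. Origin on the bench straight below the middle of the deck's far edge; x points from the deck towards the flap and the back of the box, y to the left, z up. In front an open deck; beyond it a hollow covered by the flap, running back under the deck too. Back wall (x 108 to 120) 141 mm high; nothing stands above
- deck_edge (a point): middle of the deck's far edge, on its top surface (x 0, y 0, z 95 mm of the drop box; same axes). The deck is a level shelf from 92 mm before this edge to the edge, between side walls (inner faces 88 mm left and right of the middle) 8 mm higher than it. Beside the flap the walls slope up with it, 6 mm higher than it
- box_floor (a point): middle of the box's inner floor, 12 mm above the bench, where the cigar ends up
- flap (a joint): opening angle of the metal flap, rad: 0 shut, 0.95 fully open. Sprung hinge along y at x 100, z 143 mm of the drop box. Shut, it slopes from the hinge down to its free edge just beyond the deck's edge (x 3, z 96 mm), 26 degrees to the level. Pushed down or towards the back it swings down into the box. It closes itself with 0.15 N m (shut) to 0.25 N m (open)
- flap_pad (a point): point on the middle of the flap's upper face, on a black rubber pad 50 x 60 mm, 55 mm from the hinge; moves with the flap. It takes about 3 to 6 N to push the flap here. The flap is an aluminium plate 168 mm wide, 108 mm from hinge to free edge, 4 mm thick
- cigar: brown cigar with red bands, 20 mm thick, 152 mm long, about 14 g, lying across the deck, its length roughly along the drop box's y, its middle 26 to 40 mm before the deck's edge. It slides, does not roll. Origin at the middle of its underside, y along its length. It fits between fingers 60 to 70 mm apart: one finger behind it, the other before it over the flap
- knife: half-moon leaf knife, 86 x 122 x 9 mm; loose on the bench, to be left alone; origin at the middle of its underside
- lighter: small pocket lighter lying flat, 73 x 50 x 14 mm; loose on the bench, to be left alone; origin at the middle of its underside
- brown_cigar: dark cigar without bands, 20 x 148 x 19 mm; loose on the bench, to be left alone; origin at the middle of its underside
- paste_cup: small clear cup of paste, 63 mm across, 36 mm high; loose on the bench, to be left alone; origin at the middle of its underside
- tape_roll: roll of paper tape lying flat, 93 mm across, 24 mm high; loose on the bench, to be left alone; origin at the middle of its underside
- ring_gauge: wooden gauge with six holes, 98 x 188 x 6 mm; loose on the bench, to be left alone; origin at the middle of its underside

How it is judged (in metres and radians):
On the way, in this order (a step that is already met when the one before it is completed fails the run):
1. a finger holds the flap open while the cigar is still on the deck, clear of the flap (value of joint flap above 0.15 rad and contact force between the fingers and flap above 0.5 N and z of cigar in the frame of dropbox above 0.09 m and not (contact force between cigar and flap above 0.3 N)), for 0.1 s.
2. the cigar is inside the box (z of cigar in the frame of dropbox below 0.06 m and x of cigar in the frame of dropbox between -0.08 and 0.108 m and y of cigar in the frame of dropbox between -0.088 and 0.088 m), for 0.1 s.
At the end, for the whole second after the job is handed in: the cigar lies at rest inside the box (its origin less than 60 mm above the bench, between the box's walls) and the flap is shut (under 0.06 rad) (all of step 2 and value of joint flap below 0.06 rad and linear speed of cigar below 0.02 m/s); the robot touches nothing.
It fails at once if the cigar on the deck pushes the flap (more than 0.8 N) (contact force between cigar and flap above 0.8 N and z of cigar in the frame of dropbox above 0.091 m).
It fails at once if the cigar is lifted more than 15 mm off the deck (z of cigar in the frame of dropbox above 0.11 m).
It fails at once if another thing on the bench is moved more than 20 mm (distance of any of knife, lighter, brown_cigar, paste_cup, tape_roll, ring_gauge from where it was at the start of the episode above 0.02 m).
It also fails if it takes over 35 s, if anything falls off the work surface, if the arm or the gripper's body presses on something with over 40 N, if the wrist force passes 120 N, or if a joint passes its speed limit or range.

## Working session

There is one attempt and no reset: what is moved stays moved. The work goes in short steps, Python scripts to look and compute and a tool call to move; the robot and the scene stay as the last step left them, time stands still between calls to the robot, and variables do not carry over. Pictures are saved under pics/ and viewed, about 8 in all and at most 12, crops included, and the job is handed in when it is done.

Besides the shell and the picture viewer there is one more tool, called after "Call:" in YAML: its name, and indented under it one key for each argument. carry_out: Moves the arm, as the interface text tells. Its arguments: {"type":"object","properties":{"motion":{"type":"array"},"fingers":{"type":"number"}},"required":["motion"]}

```bash
mkdir -p pics; python3 - <<'E'
from cell import *
import cv2, numpy as np
s=get_state();print(s['t'],s['eef_pos'],np.round(s['eef_rot'],3).tolist(),s['gripper_width'],s['wrist_force'])
for c in('scene','top'):
    cv2.imwrite(f'pics/{c}1.png',read_camera(c)); p=camera_params(c); print(c,p['fx'],p['fy'],p['cx'],p['cy'],p['dist_coeffs'],np.round(p['camera_from_world'],4).tolist())
    for n in('cigar','dropbox','flap','flap_pad'):
        for r in trace(c,n)[:2]: print(n,round(r['score'],2),r['box'])
print(np.round(camera_params('wrist')['tool_from_camera'],3).tolist())
E
```

```text
0.0 [202.55624307 564.21000702 249.21677166] [[0.941, -0.001, 0.338], [-0.338, -0.002, 0.941], [-0.0, -1.0, -0.002]] 85.10377715845019 [0.75353271 0.74121542 1.27222429]
scene 525.9794752475169 525.9794752475169 315.88870739426716 252.02026417130932 [-0.11459191  0.          0.          0.          0.        ] [[-0.8489, -0.5286, -0.0026, 469.8591], [-0.349, 0.5642, -0.7482, 283.1233], [0.397, -0.6342, -0.6634, 1753.2274], [0.0, 0.0, 0.0, 1.0]]
cigar 0.29 [383.6, 192.6, 27.0, 12.8]
dropbox 0.96 [277.9, 234.9, 80.2, 47.0]
flap 0.57 [283.9, 236.2, 38.6, 26.9]
flap_pad 0.68 [282.5, 237.0, 45.3, 27.3]
top 528.8674828979193 528.8674828979193 318.31785786839765 242.71597648518036 [-0.0915768  0.         0.         0.         0.       ] [[-0.0131, -0.9999, -0.009, 7.9784], [-0.9973, 0.0138, -0.0725, 525.253], [0.0726, 0.008, -0.9973, 1767.2216], [0.0, 0.0, 0.0, 1.0]]
cigar 0.67 [280.9, 250.4, 42.5, 13.6]
dropbox 0.72 [267.2, 204.6, 74.5, 77.7]
flap 0.68 [277.5, 209.0, 60.9, 45.8]
flap 0.2 [479.4, 230.9, 29.5, 57.1]
flap_pad 0.75 [280.7, 210.3, 56.1, 41.5]
[[0.0, 0.964, 0.267, -68.404], [-0.0, -0.267, 0.964, -123.961], [1.0, -0.0, -0.0, 0.907], [0.0, 0.0, 0.0, 1.0]]
```

```bash
python3 - <<'E'
import cv2
a=cv2.imread('pics/top1.png')[190:300,250:370]; b=cv2.imread('pics/scene1.png')
cv2.imwrite('pics/v1.png',cv2.resize(a,None,fx=5,fy=5,interpolation=cv2.INTER_CUBIC))
cv2.imwrite('pics/v2.png',b)
E
```

```text
(no output)
```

View pics/v1.png

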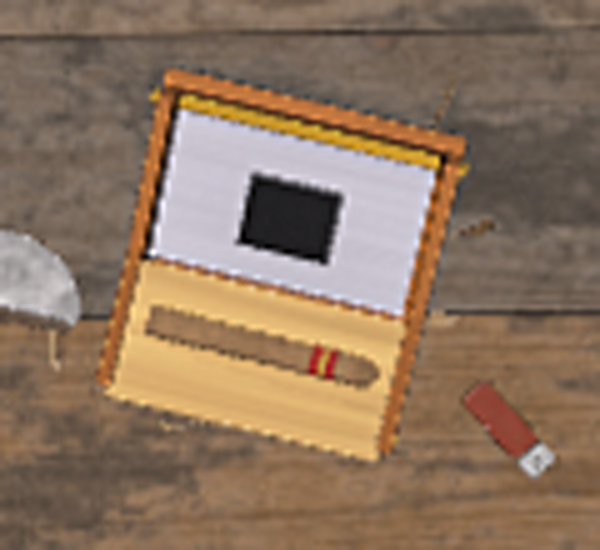

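View pics/v2.png

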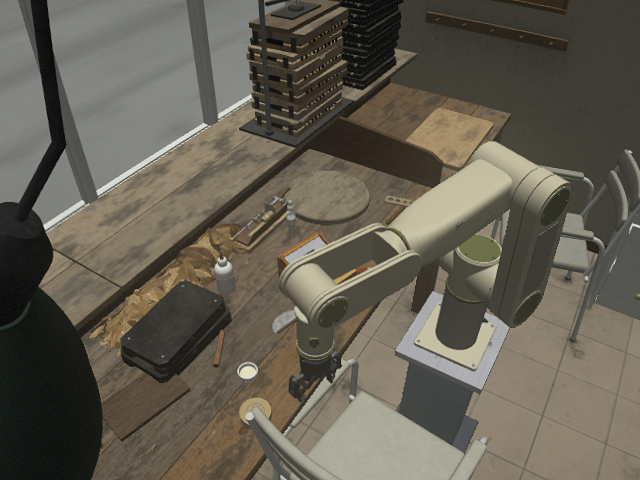

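The top crop shows the box with its flap to the back. The pad is at about crop (290,218), the deck edge runs from (147,262) to (405,318), and the cigar from (147,320) to (378,372). The scene view shows the arm hiding most of the box, so I'll fit the pose from the top view.

```bash
cat > h.py <<'E'
import numpy as np, cv2
from scipy.optimize import least_squares
from cell import *
def world_cam(name, st=None):
    p=camera_params(name); K=np.array([[p['fx'],0,p['cx']],[0,p['fy'],p['cy']],[0,0,1]]); d=np.array(p['dist_coeffs'],float)
    if name=='wrist':
        T=np.eye(4);T[:3,:3]=st['eef_rot'];T[:3,3]=st['eef_pos']
        M=np.linalg.inv(T@np.array(p['tool_from_camera']))
    else: M=np.array(p['camera_from_world'])
    return K,d,M
def proj(cam,P):
    K,d,M=cam; return cv2.projectPoints(np.asarray(P,float),cv2.Rodrigues(M[:3,:3])[0],M[:3,3],K,d)[0][:,0]
def ray(cam,px,z):
    K,d,M=cam; q=cv2.undistortPoints(np.asarray(px,float).reshape(-1,1,2),K,d)[:,0]
    D=np.c_[q,np.ones(len(q))]@M[:3,:3]; C=-M[:3,:3].T@M[:3,3]
    return C+D*((z-C[2])/D[:,2])[:,None]
def b2w(p,P):
    c,s=np.cos(p[2]),np.sin(p[2]); P=np.asarray(P,float); return np.c_[p[0]+c*P[:,0]-s*P[:,1],p[1]+s*P[:,0]+c*P[:,1],P[:,2]]
def w2b(p,P):
    c,s=np.cos(p[2]),np.sin(p[2]); P=np.asarray(P,float); d=P[:,:2]-np.array(p[:2]); return np.c_[c*d[:,0]+s*d[:,1],-s*d[:,0]+c*d[:,1]]
c26,s26=np.cos(np.arctan2(47,97)),np.sin(np.arctan2(47,97))
pad=[[100-r*c26,y,145-r*s26] for r,y in((30,30),(30,-30),(80,-30),(80,30))]
def fit(obs):  # obs: list of (cam, px, boxpts)
    f=lambda p:np.concatenate([(proj(c,b2w(p,B))-x).ravel() for c,x,B in obs])
    r=least_squares(f,[520,50,-.2],loss='soft_l1',x_scale=[1,1,.01]); return r.x,f(r.x).reshape(-1,2)
E
python3 - <<'E'
from h import *
cam=world_cam('top')
cr=lambda a:(np.array(a)+.5)/5-.5+[250,190]
px=cr([(252,172),(343,194),(328,265),(237,243),(168,70),(467,140),(147,262),(405,318)])
B=pad+[[120,98,141],[120,-98,141],[1,86,96],[1,-86,96]]
p,r=fit([(cam,px,B)]);print(p,np.round(r,1).tolist())
e=ray(cam,cr([(147,320),(378,372)]),105);print('cigar',e,w2b(p,e),w2b(p,[e.mean(0)]))
E
```

```text
[ 5.00951979e+02  4.52792128e+01 -2.44054800e-01] [[0.2, -0.5], [0.4, -0.6], [0.2, -0.5], [0.2, -0.4], [-0.6, 0.4], [-0.1, 0.4], [-0.3, 0.3], [-0.1, 1.3]]
cigar [[485.73674823 127.02841417 105.        ]
 [450.35703214 -20.94720324 105.        ]] [[-34.51815988  75.65006153]
 [-33.0927228  -76.4895973 ]] [[-33.80544134  -0.41976789]]
```

Call:
carry_out:
  motion:
    - {"dx": 1.75,"dy": -3.2,"twist": -5.3}
    - {"dx": 1.75,"dy": -3.2,"twist": -5.3}
    - {"dx": 1.75,"dy": -3.2,"twist": -5.3}
    - {"dx": 1.75,"dy": -3.2,"twist": -5.3}
    - {"dx": 1.75,"dy": -3.2,"twist": -5.3}
    - {"dx": 1.75,"dy": -3.2,"twist": -5.3}
    - {"dx": 1.75,"dy": -3.2,"twist": -5.3}
    - {"dx": 1.75,"dy": -3.2,"twist": -5.3}
    - {"dx": 1.75,"dy": -3.2,"twist": -5.3}
    - {"dx": 1.75,"dy": -3.2,"twist": -5.3}
    - {"dx": 1.75,"dy": -3.2,"twist": -5.3}
    - {"dx": 1.75,"dy": -3.2,"twist": -5.3}
    - {"dx": 1.75,"dy": -3.2,"twist": -5.3}
    - {"dx": 1.75,"dy": -3.2,"twist": -5.3}
    - {"dx": 1.75,"dy": -3.2,"twist": -5.3}
    - {}
  fingers: 57

```text
validation failed for argument at $.mo...
```

Call:
carry_out:
  motion:
    - {"dx": 1.75,"dy": -3.2,"dz": 0,"twist": -5.3}
    - {"dx": 1.75,"dy": -3.2,"dz": 0,"twist": -5.3}
    - {"dx": 1.75,"dy": -3.2,"dz": 0,"twist": -5.3}
    - {"dx": 1.75,"dy": -3.2,"dz": 0,"twist": -5.3}
    - {"dx": 1.75,"dy": -3.2,"dz": 0,"twist": -5.3}
    - {"dx": 1.75,"dy": -3.2,"dz": 0,"twist": -5.3}
    - {"dx": 1.75,"dy": -3.2,"dz": 0,"twist": -5.3}
    - {"dx": 1.75,"dy": -3.2,"dz": 0,"twist": -5.3}
    - {"dx": 1.75,"dy": -3.2,"dz": 0,"twist": -5.3}
    - {"dx": 1.75,"dy": -3.2,"dz": 0,"twist": -5.3}
    - {"dx": 1.75,"dy": -3.2,"dz": 0,"twist": -5.3}
    - {"dx": 1.75,"dy": -3.2,"dz": 0,"twist": -5.3}
    - {"dx": 1.75,"dy": -3.2,"dz": 0,"twist": -5.3}
    - {"dx": 1.75,"dy": -3.2,"dz": 0,"twist": -5.3}
    - {"dx": 0,"dy": 0,"dz": 0,"twist": 0}
  fingers: 57

```text
t: 1.75
eef_pos: [452.2, 95.8, 251.2]
eef_rot: [[-0.127, 0.009, 0.992], [-0.992, 0.0, -0.127], [-0.001, -1.0, 0.009]]
wrist_force: [-0.1, 1.5, 0.0]
gripper_width: 66.0
```

Call:
carry_out:
  motion:
    - {"dx": 1.5,"dy": -2.3,"dz": 0,"twist": -3.3}
    - {"dx": 1.5,"dy": -2.3,"dz": 0,"twist": -3.3}
    - {"dx": 0,"dy": 0,"dz": 0,"twist": 0}

```text
t: 2.0
eef_pos: [483.8, 46.0, 251.9]
eef_rot: [[-0.248, 0.011, 0.969], [-0.969, -0.001, -0.248], [-0.002, -1.0, 0.011]]
wrist_force: [0.4, 0.1, -0.6]
gripper_width: 66.2
```

```bash
python3 - <<'E'
from h import *
s=get_state(); print(s['eef_pos'],s['eef_rot'][:,2],s['wrist_force'])
im=read_camera('wrist'); cv2.imwrite('pics/w1.png',im)
cam=world_cam('wrist',s); p=[501,45.3,-.244]
print('pad pred',proj(cam,b2w(p,pad)).round().tolist(),'edge',proj(cam,b2w(p,[[0,88,95],[0,-88,95],[-34,76,105],[-34,-76,105]])).round().tolist())
for n in('cigar','flap_pad','flap'):
    for r in trace('wrist',n)[:1]: print(n,r['score'],r['box'])
E
```

```text
[483.75386966  45.95779226 251.85183211] [ 0.96858764 -0.2484338   0.01089191] [ 0.41514698  0.05473081 -0.62929548]
pad pred [[453.0, 194.0], [445.0, 278.0], [377.0, 269.0], [380.0, 190.0]] edge [[340.0, 107.0], [339.0, 328.0], [292.0, 124.0], [297.0, 321.0]]
cigar 0.69 [265.7, 343.0, 46.5, 43.2]
flap_pad 0.81 [345.6, 105.3, 183.0, 250.6]
flap 0.33 [220.9, 71.6, 330.3, 284.2]
```

View pics/w1.png

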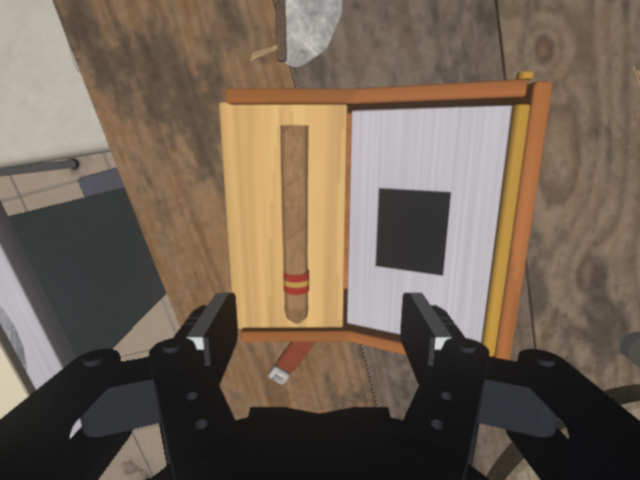

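```bash
python3 - <<'E'
from h import *
s=get_state(); W=world_cam('wrist',s); T=world_cam('top')
cr=lambda a:(np.array(a)+.5)/5-.5+[250,190]
px=cr([(252,172),(343,194),(328,265),(237,243),(168,70),(467,140),(147,262),(405,318)])
B=pad+[[120,98,141],[120,-98,141],[1,86,96],[1,-86,96]]
pw=np.array([(451,192),(442,275),(376,265),(378,188),(346,106),(343,328)],float); BW=pad+[[0,88,95],[0,-88,95]]
for o in ([(W,pw,BW)],[(T,px,B),(W,pw,BW)]):
    p,r=fit(o);print(p.round(3),r.round(1).tolist())
e=ray(W,[(294.5,126),(297,322)],105);print(w2b(p,e))
print('tcp box',w2b(p,[s['eef_pos']]), 'jaw heading',np.arctan2(*s['eef_rot'][1::-1,2]))
for y in(6,12,19):
  for z in(-33,33,-47,47):
    P=s['eef_rot']@[-11,y,z]+s['eef_pos'];Q=s['eef_rot']@[11,y,z]+s['eef_pos'];print(y,z,proj(W,[P,Q]).round().tolist())
E
```

```text
[ 4.9820e+02  5.0733e+01 -2.2700e-01] [[0.4, -0.8], [2.8, 1.3], [0.3, 2.3], [0.2, 0.3], [-8.3, -0.7], [-4.5, -0.8]]
[ 4.98592e+02  5.04690e+01 -2.32000e-01] [[-1.7, 0.3], [-1.5, -0.0], [-1.5, 0.1], [-1.5, 0.5], [-2.7, 1.4], [-2.0, 0.7], [-2.0, 1.4], [-1.7, 1.7], [1.3, 0.1], [3.2, 2.1], [0.6, 2.7], [1.1, 0.7], [-7.0, -0.4], [-4.5, -0.6]]
[[-31.76182177  73.97436891]
 [-34.14371863 -77.25332526]]
tcp box [[-16.17002342  -4.52871215]] jaw heading -0.24397224718313465
6 -33 [[234.0, 297.0], [237.0, 348.0]]
6 33 [[407.0, 297.0], [404.0, 348.0]]
6 -47 [[197.0, 297.0], [202.0, 348.0]]
6 47 [[444.0, 297.0], [439.0, 348.0]]
12 -33 [[237.0, 291.0], [240.0, 340.0]]
12 33 [[404.0, 291.0], [400.0, 340.0]]
12 -47 [[202.0, 290.0], [207.0, 340.0]]
12 47 [[439.0, 291.0], [434.0, 340.0]]
19 -33 [[241.0, 284.0], [244.0, 331.0]]
19 33 [[400.0, 284.0], [397.0, 332.0]]
19 -47 [[207.0, 284.0], [211.0, 331.0]]
19 47 [[434.0, 284.0], [429.0, 331.0]]
```

```bash
python3 - <<'E'
import cv2
a=cv2.imread('pics/w1.png')[280:400,150:490]
cv2.imwrite('pics/v3.png',cv2.convertScaleAbs(cv2.resize(a,(790,279),interpolation=cv2.INTER_CUBIC),alpha=1.8,beta=30))
E
```

```text
(no output)
```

View pics/v3.png

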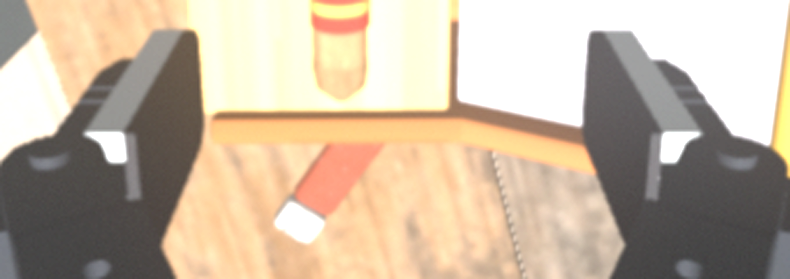

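Wrist view: cigar columns 282–309 (axis at about 296), pad (376–451, 188–275), deck edge at about column 345. The fingertip corners at (235,294) and (404,294) put the tips about 9–12 mm ahead of the TCP at this opening. I'll descend with a small correction.

Call:
carry_out:
  motion:
    - {"dx": -0.35,"dy": 0.3,"dz": 0,"twist": 0}
    - {"dx": 0,"dy": 0,"dz": -2.5,"twist": 0}
    - {"dx": 0,"dy": 0,"dz": -2.5,"twist": 0}
    - {"dx": 0,"dy": 0,"dz": -2.5,"twist": 0}
    - {"dx": 0,"dy": 0,"dz": -2,"twist": 0}
    - {"dx": 0,"dy": 0,"dz": -1.5,"twist": 0}
    - {"dx": 0,"dy": 0,"dz": -1,"twist": 0}
    - {"dx": 0,"dy": 0,"dz": -0.5,"twist": 0}
    - {"dx": 0,"dy": 0,"dz": 0,"twist": 0}

```text
t: 2.95
eef_pos: [473.9, 63.5, 124.9]
eef_rot: [[-0.224, 0.016, 0.975], [-0.975, 0.004, -0.224], [-0.007, -1.0, 0.014]]
wrist_force: [-0.9, 1.4, 0.3]
gripper_width: 66.6
```

```bash
python3 - <<'E'
from h import *
s=get_state(); print(s['t'],s['eef_pos'],s['eef_rot'].round(3).tolist(),s['wrist_force'])
cv2.imwrite('pics/w2.png',read_camera('wrist'))
E
```

```text
2.95 [473.92192206  63.45173719 124.90874316] [[-0.224, 0.016, 0.975], [-0.975, 0.004, -0.224], [-0.007, -1.0, 0.014]] [-0.92590531  1.44984125  0.34771922]
```

View pics/w2.png

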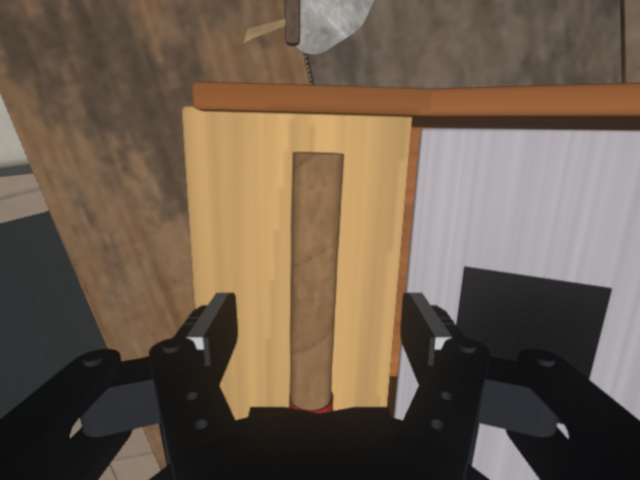

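The wrist view shows the cigar (columns 290–340) between the fingers at 235 and 405. The deck edge is near column 398, and the tool has drifted about 12 mm sideways. I'll correct that before going lower.

Call:
carry_out:
  motion:
    - {"dx": 0.45,"dy": -0.65,"dz": 0,"twist": 0}
    - {"dx": 0.4,"dy": -0.6,"dz": 0,"twist": 0}
    - {"dx": 0,"dy": 0,"dz": 0,"twist": 0}

```text
t: 3.25
eef_pos: [485.4, 50.5, 128.8]
eef_rot: [[-0.222, 0.021, 0.975], [-0.975, 0.004, -0.222], [-0.008, -1.0, 0.02]]
wrist_force: [-0.0, -0.5, -0.0]
gripper_width: 66.3
```

Call:
carry_out:
  motion:
    - {"dx": -0.35,"dy": 0.1,"dz": -0.5,"twist": 0}
    - {"dx": 0,"dy": 0,"dz": -0.4,"twist": 0}

```text
t: 3.42
eef_pos: [484.0, 50.6, 122.0]
eef_rot: [[-0.224, 0.026, 0.974], [-0.975, 0.004, -0.224], [-0.009, -1.0, 0.024]]
wrist_force: [-0.7, 0.9, -1.3]
gripper_width: 66.6
```

```bash
python3 - <<'E'
from h import *
s=get_state(); print(s['t'],s['eef_pos'],s['eef_rot'].round(3).tolist(),s['wrist_force'])
cv2.imwrite('pics/w3.png',read_camera('wrist')[90:460,120:560])
E
```

```text
3.4167 [484.02642295  50.60822282 121.95737314] [[-0.224, 0.026, 0.974], [-0.975, 0.004, -0.224], [-0.009, -1.0, 0.024]] [-0.73022482  0.92109809 -1.34058649]
```

View pics/w3.png

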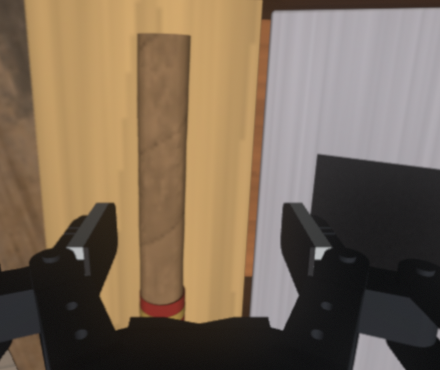

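The rear finger at crop column 117 is about 9 mm behind the cigar (139–187). The front finger at column 281 is about 11 mm past the flap's free edge (256). This position is good, so I'll lower.

Call:
carry_out:
  motion:
    - {"dx": 0,"dy": 0,"dz": -0.7,"twist": 0}
    - {"dx": 0,"dy": 0,"dz": -0.6,"twist": 0}

```text
t: 3.63
eef_pos: [484.8, 50.5, 108.6]
eef_rot: [[-0.224, 0.028, 0.974], [-0.975, 0.004, -0.224], [-0.01, -1.0, 0.027]]
wrist_force: [0.2, -0.7, 2.1]
gripper_width: 65.8
```

Call:
carry_out:
  motion:
    - {"dx": -0.05,"dy": 0,"dz": -0.3,"twist": 0}

```text
t: 3.72
eef_pos: [485.1, 50.5, 107.9]
eef_rot: [[-0.224, 0.029, 0.974], [-0.975, 0.004, -0.224], [-0.01, -1.0, 0.027]]
wrist_force: [-19.1, -1.5, 56.8]
gripper_width: 66.6
```

```bash
python3 - <<'E'
from h import *
s=get_state(); print(s['t'],s['eef_pos'],s['wrist_force'],s['wrist_torque'])
a=read_camera('wrist'); b=read_camera('scene'); cv2.imwrite('pics/w4.png',np.hstack([a[90:460,120:560],cv2.resize(b[215:315,250:390],(518,370),interpolation=cv2.INTER_CUBIC)[:,:350]]))
s=get_state(); print(s['t'],s['eef_pos'],s['wrist_force'],s['wrist_torque'])
E
```

```text
3.7167 [485.08338829  50.51037135 107.8572486 ] [-19.05473657  -1.51550967  56.82695189] [0.19986104 4.98224986 0.17819483]
3.8167 [484.98360565  50.52171846 108.10896386] [-10.78867381  -1.15375024  28.45297876] [0.02841031 2.68240794 0.15496424]
```

View pics/w4.png

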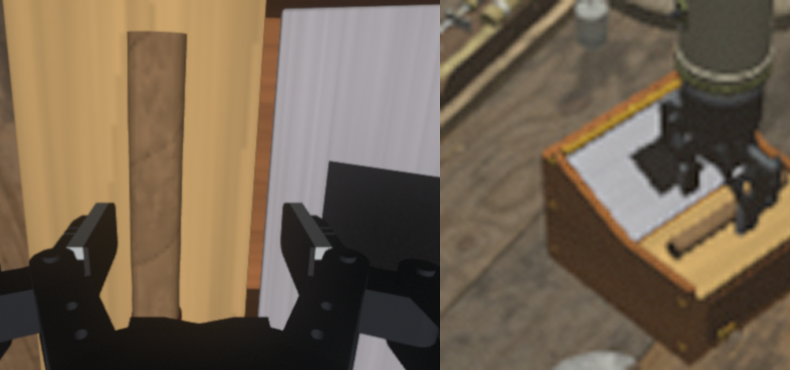

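The rear fingertip touched the deck (57 N) at TCP z of about 108, so the tips are about 12 mm ahead of the TCP. The view shows the cigar (130–186) still clear, with its gap to the rear finger at 117. I'll lift 3 mm and advance along the jaw axis.

Call:
carry_out:
  motion:
    - {"dx": 0,"dy": 0,"dz": 0.3,"twist": 0}
    - {"dx": 0.9,"dy": -0.2,"dz": 0,"twist": 0}
    - {"dx": 0.9,"dy": -0.2,"dz": 0,"twist": 0}

```text
t: 4.07
eef_pos: [502.1, 47.1, 111.0]
eef_rot: [[-0.222, 0.027, 0.975], [-0.975, 0.004, -0.223], [-0.01, -1.0, 0.026]]
wrist_force: [-1.4, 0.2, 1.1]
gripper_width: 66.4
```

Call:
carry_out:
  motion:
    - {"dx": 0.8,"dy": -0.2,"dz": 0,"twist": 0}
    - {"dx": 0,"dy": 0,"dz": 0,"twist": 0}

```text
t: 4.23
eef_pos: [511.8, 44.7, 109.9]
eef_rot: [[-0.222, 0.026, 0.975], [-0.975, 0.004, -0.223], [-0.01, -1.0, 0.025]]
wrist_force: [0.0, 0.3, 1.6]
gripper_width: 66.3
```

```bash
python3 - <<'E'
from h import *
s=get_state(); print(s['t'],s['eef_pos'],s['wrist_force'],s['wrist_torque'])
a=read_camera('wrist');  b=read_camera('scene'); cv2.imwrite('pics/w5.png',np.hstack([a[90:460,120:560],cv2.resize(b[215:315,250:390],(518,370),interpolation=cv2.INTER_CUBIC)[:,:350]]))
E
```

```text
4.2333 [511.7616671   44.69619833 109.86833182] [0.02777328 0.26222305 1.62928314] [ 0.01871098 -0.08611579 -0.04019101]
```

View pics/w5.png

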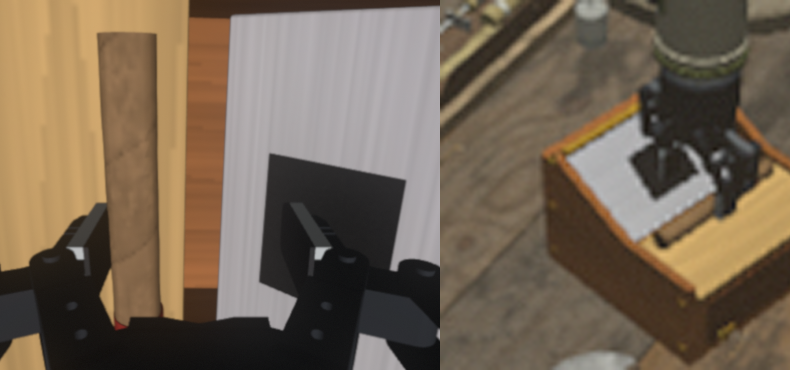

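The flap now stands open: its free edge has moved to column 230, with the deck edge at 188. The cigar (98–157) rests against the rear finger, still on the deck and well clear of the flap. I'll keep pushing.

Call:
carry_out:
  motion:
    - {"dx": 0.8,"dy": -0.18,"dz": 0.05,"twist": 0}
    - {"dx": 0.8,"dy": -0.18,"dz": 0,"twist": 0}
    - {"dx": 0.8,"dy": -0.18,"dz": 0,"twist": 0}

```text
t: 4.58
eef_pos: [533.4, 39.7, 108.3]
eef_rot: [[-0.222, 0.02, 0.975], [-0.975, 0.005, -0.222], [-0.009, -1.0, 0.018]]
wrist_force: [-5.5, 1.2, 0.3]
gripper_width: 66.5
```

Call:
carry_out:
  motion:
    - {"dx": 0.7,"dy": -0.16,"dz": 0.2,"twist": 0}
    - {"dx": 0.8,"dy": -0.18,"dz": 0.05,"twist": 0}

```text
t: 4.75
eef_pos: [546.5, 36.5, 108.9]
eef_rot: [[-0.222, 0.011, 0.975], [-0.975, 0.006, -0.222], [-0.008, -1.0, 0.01]]
wrist_force: [-59.0, 11.2, 44.3]
gripper_width: 65.9
```

```bash
python3 - <<'E'
from h import *
s=get_state(); print(s['t'],s['eef_pos'],s['wrist_force'],s['wrist_torque'])
a=read_camera('wrist');  b=read_camera('scene'); cv2.imwrite('pics/w6.png',np.hstack([a[90:460,120:560],cv2.resize(b[215:315,250:390],(518,370),interpolation=cv2.INTER_CUBIC)[:,:350]]))
E
```

```text
4.75 [546.5212923   36.53047456 108.86018958] [-58.9782429   11.18525358  44.33120108] [0.829918   4.69859476 0.08397029]
```

View pics/w6.png

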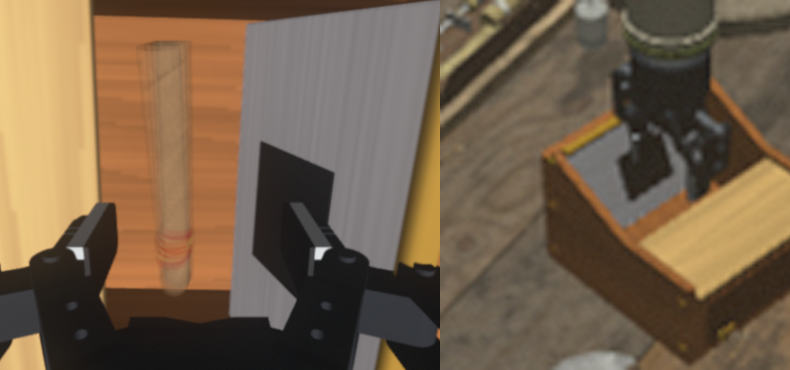

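The cigar is off the deck and falling into the box (blurred at columns 140–190). The 59 N means the front finger is pressing on the wide-open flap, so I'll back off a little, let the cigar settle, then rise.

Call:
carry_out:
  motion:
    - {"dx": -0.6,"dy": 0.14,"dz": 0.2,"twist": 0}
    - {"dx": 0,"dy": 0,"dz": 0.1,"twist": 0}

```text
t: 5.02
eef_pos: [540.3, 38.3, 112.2]
eef_rot: [[-0.222, 0.007, 0.975], [-0.975, 0.007, -0.222], [-0.008, -1.0, 0.005]]
wrist_force: [-5.9, 1.3, -0.7]
gripper_width: 66.6
```

```bash
python3 - <<'E'
from h import *
for i in range(5): a=read_camera('wrist')
s=get_state(); print(s['t'],s['eef_pos'],s['wrist_force'],s['wrist_torque'])
b=read_camera('scene'); cv2.imwrite('pics/w7.png',np.hstack([a[90:460,120:560],cv2.resize(b[215:315,250:390],(518,370),interpolation=cv2.INTER_CUBIC)[:,:350]]))
E
```

```text
5.2667 [540.74085853  38.2006322  111.9910536 ] [-4.27903862  1.30820421  0.81216747] [0.2410353  0.81029572 0.04421389]
```

View pics/w7.png

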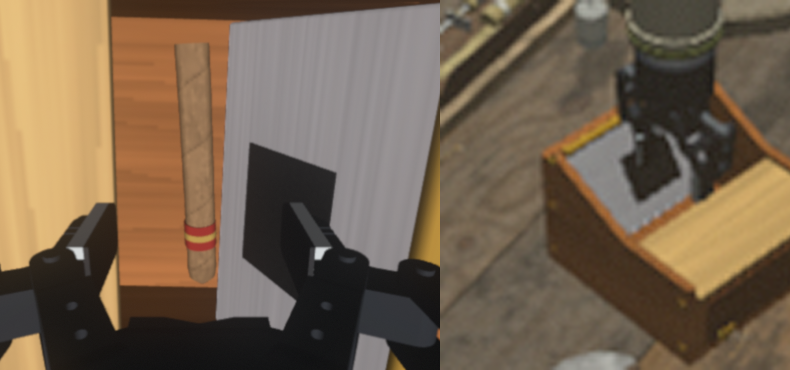

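The cigar lies at rest on the box floor (columns 178–215) while the flap is held open. Now I'll rise straight up and let the flap shut.

Call:
carry_out:
  motion:
    - {"dx": -0.2,"dy": 0.05,"dz": 0.6,"twist": 0}
    - {"dx": 0,"dy": 0,"dz": 0.8,"twist": 0}
    - {"dx": 0,"dy": 0,"dz": 0.8,"twist": 0}
    - {"dx": 0,"dy": 0,"dz": 0.8,"twist": 0}
    - {"dx": 0,"dy": 0,"dz": 1,"twist": 0}
    - {"dx": 0,"dy": 0,"dz": 2,"twist": 0}
    - {"dx": 0,"dy": 0,"dz": 3,"twist": 0}
    - {"dx": 0,"dy": 0,"dz": 3,"twist": 0}
    - {"dx": 0,"dy": 0,"dz": 3,"twist": 0}
    - {"dx": 0,"dy": 0,"dz": 0,"twist": 0}
    - {"dx": 0,"dy": 0,"dz": 0,"twist": 0}
    - {"dx": 0,"dy": 0,"dz": 0,"twist": 0}
    - {"dx": 0,"dy": 0,"dz": 0,"twist": 0}

```text
t: 6.4
eef_pos: [544.1, 36.6, 281.2]
eef_rot: [[-0.223, 0.028, 0.974], [-0.975, 0.004, -0.224], [-0.01, -1.0, 0.027]]
wrist_force: [0.8, -0.2, 0.2]
gripper_width: 66.0
```

```bash
python3 - <<'E'
from h import *
s=get_state(); print(s['t'],s['eef_pos'],s['wrist_force'],s['wrist_torque'],s['joint_vel'])
a=read_camera('wrist');b=read_camera('scene'); cv2.imwrite('pics/w8.png',np.hstack([a[90:460,120:560],cv2.resize(b[215:315,250:390],(518,370),interpolation=cv2.INTER_CUBIC)[:,:350]]))
E
```

```text
6.4 [544.12602137  36.59797455 281.15076873] [ 0.84385619 -0.22748491  0.15882554] [ 0.00998565 -0.0255504   0.05645447] [-0.00180435 -0.0055376  -0.00777541 -0.00229417 -0.00565865 -0.00074288]
```

View pics/w8.png

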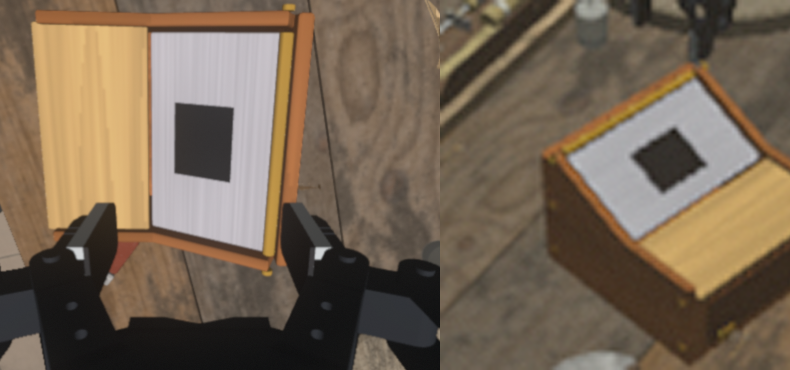

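The flap is shut flush with the deck edge (crop column 150), the deck is empty, and the gripper is clear at z = 281 mm. I'll hand in.

```bash
python3 -c "
from cell import *
print(sign_off())"
```

```text
the job is handed in; nothing more can be done
None
```

The cigar is in the box, the flap has closed, and the job was handed in at about 6.5 s; `sign_off` gave no verdict. I lowered the open gripper over the cigar with one finger behind it. The front finger pressed the flap down while the cigar was still on the deck. Then, with the flap held open, I pushed the cigar off the deck with the rear finger and lifted the gripper clear.

**Last checks**
- **Before lifting:** the wrist picture showed the cigar lying still on the box floor.
- **After lifting:** the wrist and scene pictures showed the deck empty and the flap shut flush with the deck edge. The gripper was clear at z = 281 mm, with about 1 N at the wrist.

**Not clean or not checked**
- **Deck contact:** the rear fingertip touched the deck at about 60 N.
- **Flap force:** at the end of the push the wrist force reached about 75 N, because I drove a little too far against the wide-open flap. I backed off straight away. That is under the 120 N wrist limit. I took it to be the finger on the flap, but did not confirm that the gripper's body (40 N limit) was not pressing on anything.
- **Position estimates:** the top and wrist cameras disagreed by up to 5 mm on where the box was, so I used the near view for the final approach.
- **Other things on the bench:** I did not measure them again at the end; nothing came near them.

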